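# Hang the bench magnifier on the snap hook

## Robot

A 6-joint arm with a two-finger parallel gripper is mounted at the origin on the work surface. World frame = base frame: x ahead of the robot, y to its left, z up, the work surface at z = 0. Lengths are in m, angles in rad, forces in N, time in s.
With the tool pointing down it reaches from about 0.425 to 0.95 m from the base axis. Payload 3.5 kg.
Tool frame: the origin (TCP) lies midway between the tips of the shut fingers; the grasp point (between the pads) lies 19 mm behind it; z points along the fingers, y is the line along which they close (so a half turn about z gives the same grasp; the last joint's range is limited). The gripper opens to 85 mm and grips with 20 to 120 N. Pads are 22 mm wide; open, the fingers measure 114 mm over their backs; the gripper's body (76 mm by 85 mm) begins 54 mm behind the grasp point. The pads swing forward as they close: fully open they stand 13 mm farther back than shut.
Start: joints at [-1.486, 0.286, 1.577, -0, 1.279, -0.15], TCP at [0.157, -0.656, 0.231] pointing down, gripper open.
Joint ranges: [-2.77, 2.77], [-0.9, 2.22], [0.21, 2.48], [-1.53, 4.67], [0.24, 2.81], [-2.84, 2.84]. Speed limits (rad/s): [2.79, 2.79, 3.14, 3.14, 3.14, 3.14].

## Interface

Orientations are given as [roll, pitch, yaw] about the fixed x, y, z axes, in that order (R = Rz(yaw) Ry(pitch) Rx(roll)).
In Python, from cell import env gives the robot as it stands. Calls block until the motion is done:
- env.move_ptp(position, orientation): joint-space move of the TCP to a pose.
- env.move_l(position, frame=None, velocity=0.15): straight line of the TCP; frame=None keeps the orientation; velocity is the mean speed in m/s.
- env.move_j(angles): joint-space move.
- env.ungrasp() and env.close_gripper(grasp_force=None): open the fingers fully, or close them until they stop; grasp_force is the grip in N (None keeps the last).
- env.wait(seconds).
- env.solve_ik(position, orientation): joint angles nearest the present ones, or None.
- env.get_state(): the state.
- env.read_camera(name): name is "side" or "top"; returns a dict with "image" (384x512x3 uint8, red, green, blue), "depth" (384x512 float32, m along the optical axis (not along the pixel's ray), 0 where there is no reading), "fx", "fy", "cx", "cy" (pixels), "R" (3x3) and "t" (3): a world point X has camera coordinates R X + t. Camera axes: x right, y down, z forward; pixel columns grow to the right and rows downward; lengths in m; the calibration is good to about 2 mm. A picture is of the moment at which its call begins.
A pose or a line that the arm cannot do raises env.MotionError and nothing moves.
- env.hand_in(): hands the job in; it is judged then, once.
Trained networks look in a picture, given as the dict that the camera call returned (one of the last four; its "shot" number tells which), for a name from the list of things; names that differ only in an ending like _2 or _b are one class to them, and where a whole thing is asked for, a point or a joint stands for the part that bears it (a point fixed in the world has none). Each returns a list of dicts, best first, with "confidence" (0 to 1); they miss things now and then, are a little off and sometimes report something else, mostly with a low value. They report only what shows in the picture. A call takes as long as a camera call. They do not tell look-alikes from the thing itself.
- env.trace(name, picture): "mask" (384x512 bool, what is visible of it) and "point" ([column, row] in pixels, amid what is visible of it).
The state is a dict: "time_s": time; "qpos": joint angles; "joint_velocities": joint speeds; "joint_torque": joint torques, N m; "position": TCP position; "tool_rot": TCP orientation; "force": force on the tool from outside, world axes, zero at the start; "wrist_torque": the same for the moment, N m; "grip_width": finger opening in m; "grip_force": force on a finger pad.
Only numpy, scipy, OpenCV 4.12 (cv2) and the standard library are available. Lean on these libraries where they do the work, as an engineer would, in place of code of your own. Each camera call takes 0.05 s, during which the arm holds its last target. There are 200 camera calls.

## Task

Put the hand magnifier away on the inspection post: draw it out of its slip case by the ring end, lay it flat on the bench and let go, then take it again further back on the handle so that its hanging ring is free in front. Push the ring in through the snap hook's sprung gate until the gate snaps shut behind it, and leave the magnifier hanging down from the hook (a slight sway is fine). Leave the bottle, the parts box and the cup where they stand.

Things in the scene. Friction and masses are not known exactly. Their poses are not given: they have to be found in the camera images.
- magnifier: Loose hand magnifier, 171 mm long, about 120 g, same on both faces. Origin under the middle of its handle, on the lower face as it lies flat; x along the handle towards the hanging ring, lens at -x, z out of the flat face. It starts flat in the case, lens inward, with the ring and 38 to 44 mm of handle sticking out.
- mag_ring (a point): Centre of the plain round steel hanging ring, which lies in the magnifier's flat plane: outside 42, hole 32, bar 5 mm thick. At magnifier (61, 0, 6) mm.
- mag_lens (a point): Centre of the round lens, steel rim 50 mm across, 10 thick. At magnifier (-64, 0, 6) mm.
- case: Fixed grey slip case, an outer box 100 (x) x 64 (y) x 26 mm high, walls 4 mm, open only at its +x end; floor 4 mm above the bench. Origin: centre of its underside. The magnifier is drawn out level along the case's +x.
- post: Fixed post, origin on the bench straight under its snap hook, z up, hook and column in its xz plane. Base plate 12 mm high, x -30 to 120, y -55 to 55; column 16 mm thick at x = 85, 360 high. A level arm clamped on the column carries the hook: x -23 to 78, y -11 to 11, 12 thick. The arm's height is NOT measured: its flat top lies 308 to 338 mm above the bench; find it by touch or sight.
- gate (a joint): Angle of the hook's gate in rad: 0 shut, at most 0.85 pressed in. A 7 mm bar at post x = -20, hinged 42 mm below the arm's top, its lower tip at the nose; it swings only inward (+x). Spring: 3 N at the tip to start, 5 N at 0.6 rad. Push a level ring's front bar in by 18 mm, about 82 below the arm's top, then lower it into the bowl: the gate shuts through the ring's hole.
- amber_bottle: Bystander: brown glass bottle, 72 mm across, 150 high, origin under its centre.
- parts_box: Bystander: small open yellow parts box 60 x 90 x 32 mm, origin under its centre.
- swab_cup: Bystander: white cup, 60 mm across, 70 high, origin under its centre.
- mag_handle (a point): Middle of the black bar handle: 80 long (magnifier x -40 to +40 mm), 16 wide, 12 thick. 6 mm above the magnifier's origin.
- hook_low (a point): Point on the base plate's top straight under the hook. The hook, a closed loop of 8 mm wire under the arm, heights below the arm's top: bowl a half circle, centre-line radius 24, about x = 4, 94 down (a hanging ring rests 114 down); spine at x = 28; rigid nose, the bowl's free end, at x = -20, its tip 90 down; top of the wire 12 down.
Not all that is in view belongs to the job. Of the things shaped like the case, the grey one is meant. There is more than one size of the magnifier; the job needs the larger.

How it is judged:
By the outcome, as a careful person would: the job done as asked, in the order asked, and still so for the second after the job is handed in, with the robot touching nothing.
It also fails if it takes over 72 s, if anything falls off the work surface, if the arm or the gripper's body presses on something with over 40 N, if the wrist force passes 120 N, or if a joint passes its speed limit or range.

## Working session

There is one attempt and no reset: what is moved stays moved. The work goes in short steps, each a Python script; the robot and the scene stay as the last script left them, time stands still between calls to the robot, and variables do not carry over. Pictures are saved under pics/ and viewed, at most 10 in all, crops included, and the job is handed in when it is done.

```bash
ls; mkdir -p pics
cat > h.py <<'E'
import numpy as np, cv2
from cell import env
def cloud(p):
    d=p["depth"];v,u=np.indices(d.shape)
    X=np.stack([(u-p["cx"])/p["fx"]*d,(v-p["cy"])/p["fy"]*d,d],-1)
    W=(X-p["t"])@p["R"]
    W[d<=0]=np.nan
    return W
def save(n,im): cv2.imwrite("pics/"+n,cv2.cvtColor(im,cv2.COLOR_RGB2BGR))
E
python3 - <<'E'
from h import *
s=env.get_state();print(s)
a=env.read_camera("top");b=env.read_camera("side")
save("a.png",np.vstack([a["image"],b["image"]])[:,:] if 0 else cv2.resize(np.hstack([a["image"],b["image"]]),(800,300),interpolation=cv2.INTER_AREA))
save("top.png",a["image"]);save("side.png",b["image"])
np.savez("ab.npz",ta=cloud(a),sa=cloud(b),ti=a["image"],si=b["image"])
for n,p in(("top",a),("side",b)):
  print(n,-p["R"].T@p["t"],p["R"][2],p["fx"])
  W=cloud(p)
  for k in["magnifier","mag_ring","mag_lens","case","post","gate","hook_low","amber_bottle","parts_box","swab_cup"]:
    try:
      for r in env.trace(k,p): 
        m=r["mask"];w=W[m]; print(k,round(r["confidence"],2),np.round(r["point"]),m.sum(),np.nanmedian(w,0).round(3),np.nanmin(w,0).round(3),np.nanmax(w,0).round(3))
    except Exception as e: print(k,e)
E
```

```text
pics
{'time_s': 0.0, 'qpos': array([-1.48599101e+00,  2.87188729e-01,  1.57819541e+00,  4.05122033e-08,
        1.27858332e+00, -1.50006539e-01]), 'joint_velocities': array([ 0.00178882,  0.0009392 ,  0.00191844, -0.00277021, -0.00097848,
        0.00050063]), 'joint_torque': array([-3.04031873e-04, -4.05984235e+01, -2.92625785e+01, -1.80251327e-04,
        5.69074255e-03, -2.82363786e-06]), 'position': array([ 0.15701338, -0.65580481,  0.22992183]), 'tool_rot': array([-3.13924453e+00, -3.54939364e-04,  2.34811424e-01]), 'force': array([-0.41579887, -1.03662298,  0.26192171]), 'wrist_torque': array([-0.01358312, -0.05313234,  0.01065745]), 'grip_force': 0.0, 'grip_width': 0.08508479729597043}
top [ 0.45299115 -0.01549257  1.15722509] [ 0.1192286   0.03190197 -0.99235417] 353.22367540110014
magnifier 0.61 [297. 198.] 112 [ 0.568 -0.122  0.007] [ 0.548 -0.159  0.001] [ 0.616 -0.102  0.012]
magnifier 0.55 [341. 227.] 48 [ 0.47  -0.257  0.016] [ 0.457 -0.275  0.008] [ 0.482 -0.241  0.021]
mag_ring 0.53 [296. 198.] 100 [ 0.568 -0.122  0.007] [ 0.548 -0.157  0.001] [ 0.613 -0.102  0.012]
m
[... 1600 characters left out ...]
7 -0.371 -0.001] [ 0.56  -0.262  0.032]
case 0.6 [302. 204.] 28 [ 0.472 -0.256  0.014] [ 0.46  -0.279  0.008] [ 0.485 -0.235  0.022]
post 0.92 [202. 256.] 1828 [0.689 0.216 0.014] [ 0.595 -1.134 -0.758] [1.656 0.277 0.362]
hook_low 0.75 [196. 255.] 1914 [0.692 0.215 0.014] [ 0.598 -1.092 -0.758] [1.696 0.277 0.362]
amber_bottle 0.86 [231. 322.] 916 [0.471 0.448 0.095] [0.446 0.407 0.002] [0.515 0.467 0.153]
parts_box 0.82 [226. 202.] 285 [ 0.751 -0.132  0.013] [ 0.711 -0.175 -0.002] [ 0.787 -0.072  0.037]
parts_box 0.4 [300. 204.] 53 [ 0.47  -0.255  0.013] [ 0.435 -0.286 -0.002] [ 0.492 -0.215  0.022]
swab_cup 0.3 [230. 325.] 915 [0.471 0.448 0.094] [ 0.446  0.349 -0.   ] [0.55  0.467 0.153]
```

Run:
```python
import cv2,numpy as np
t=cv2.imread("pics/top.png");s=cv2.imread("pics/side.png")
cv2.imwrite("pics/c1.png",cv2.resize(t[120:300,250:450],(660,594),interpolation=cv2.INTER_CUBIC))
cv2.imwrite("pics/c2.png",np.hstack([cv2.resize(t[100:240,120:260],(400,400),interpolation=cv2.INTER_CUBIC),cv2.resize(s[110:310,100:300],(400,400),interpolation=cv2.INTER_CUBIC)]))
```

```text
(no output)
```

View pics/c1.png

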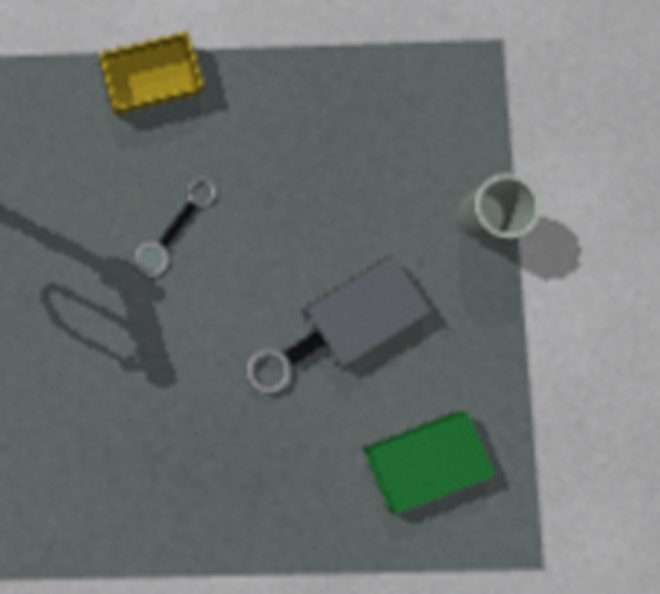

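View pics/c2.png

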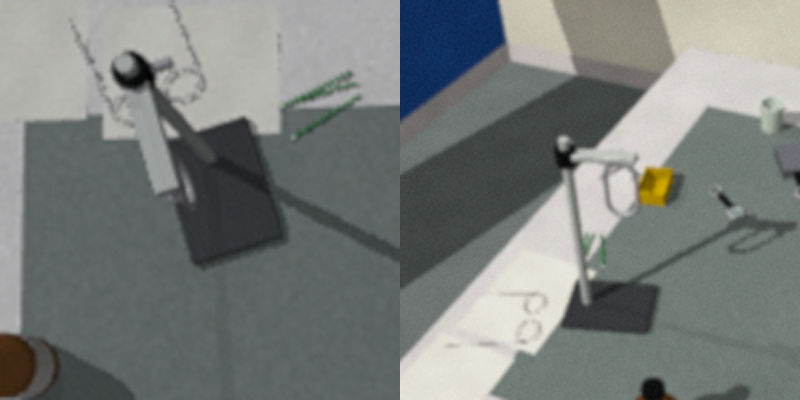

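Candidates: the slip cases are grey at top (362,211) and green at (377,259), and the grey one is meant. The magnifiers are the large one in the grey case, with its ring at top (332,232), and a small loose one at (297,198). The one in the grey case is meant. The hook hangs from the post's arm, with its mouth towards the robot. Next I measure the poses.

Run:
```python
from h import *
z=np.load("ab.npz")
T,S=z["ta"],z["sa"]
v,u=np.indices(T.shape[:2])
def rect(P): 
    r=cv2.minAreaRect(P[:,:2].astype(np.float32)*1000);print(np.round(r[0],1),np.round(r[1],1),round(r[2],1),len(P),np.median(P[:,2]).round(4))
    return r
m=(abs(u-362)<28)&(abs(v-211)<28)&(T[...,2]>.020)&(T[...,2]<.04)&(T[...,1]<-.25)&(T[...,0]>.45)&(T[...,1]>-.4)
print("case");rect(T[m]);print(T[m].mean(0))
m=(abs(u-332)<14)&(abs(v-231)<14)&(T[...,2]>.004)&(T[...,2]<.0225);P=T[m];
print("mag",len(P),P.mean(0),P.min(0),P.max(0)); 
c=P[:,:2].mean(0);_,_,V=np.linalg.svd(P[:,:2]-c);print(V[0],np.degrees(np.arctan2(V[0,1],V[0,0])))
# ring pixels colour: bright
im=z["ti"].astype(int).sum(2)
for n,W in(("T",T),("S",S)):
  X=W.reshape(-1,3)
  near=(np.hypot(X[:,0]-.67,X[:,1]-.2)<.2)
  b=X[near&(X[:,2]>.008)&(X[:,2]<.018)];print(n,"base");r=rect(b);print(np.round(cv2.boxPoints(r)))
  a=X[near&(X[:,2]>.28)&(X[:,2]<.345)];print("arm",a.min(0),a.max(0));r=rect(a);print(np.round(cv2.boxPoints(r)))
  print(np.histogram(a[:,2],bins=np.arange(.28,.35,.004)))
  k=X[near&(X[:,2]>.345)];print("knob",k.mean(0),len(k))
  h=X[near&(X[:,2]>.18)&(X[:,2]<.27)];print("hook",len(h),h.mean(0).round(3),h.min(0).round(3),h.max(0).round(3))
```

```text
case
[ 498.9 -306.2] [ 64. 131.] 30.0 653 0.0259
[ 0.50652621 -0.31920667  0.02592845]
mag 156 [ 0.45888068 -0.23756732  0.0113082 ] [ 0.41348454 -0.27180501  0.00400355] [ 0.49710506 -0.18847331  0.02092097]
[ 0.58572759 -0.81050798] -54.14559253629436
T base
[676.2 229.7] [288.9 352.5] 86.8 1242 0.0122
[[492.  95.]
 [844.  76.]
 [860. 364.]
 [508. 384.]]
arm [0.61164342 0.17837132 0.28141509] [0.73413863 0.23166309 0.34497551]
[672.8 205.1] [124.   46.6] 3.6 510 0.3376
[[609. 224.]
 [612. 178.]
 [736. 186.]
 [733. 232.]]
(array([  5,   0,   2,   3,   4,  10,   4,   4,   0,   1,   2,   6,  22,
        75, 294,  52,  26]), array([0.28 , 0.284, 0.288, 0.292, 0.296, 0.3  , 0.304, 0.308, 0.312,
       0.316, 0.32 , 0.324, 0.328, 0.332, 0.336, 0.34 , 0.344, 0.348]))
knob [0.71606764 0.21638817 0.35353009] 85
hook 124 [0.678 0.204 0.229] [0.614 0.186 0.18 ] [0.722 0.224 0.269]
S base
[684.9 234.7] [266.1 315.7] 76.9 901 0.0116
[[501. 141.]
 [808.  69.]
 [869. 328.]
 [561. 400.]]
arm [0.61192242 0.17767975 0.28009408] [0.73441387 0.23650934 0.34499041]
[673.2 207.5] [124.5  51.2] 4.5 432 0.3332
[[609. 228.]
 [613. 177.]
 [737. 187.]
 [733. 238.]]
(array([ 12,   9,   7,  10,  16,  17,   6,   9,  14,  19,  16,  26,  40,
        60, 133,  27,  11]), array([0.28 , 0.284, 0.288, 0.292, 0.296, 0.3  , 0.304, 0.308, 0.312,
       0.316, 0.32 , 0.324, 0.328, 0.332, 0.336, 0.34 , 0.344, 0.348]))
knob [0.71809433 0.22035062 0.35436675] 40
hook 192 [0.685 0.211 0.231] [0.616 0.185 0.181] [0.727 0.229 0.27 ]
```

Run:
```python
from h import *
z=np.load("ab.npz")
for n,W,I in(("T",z["ta"],z["ti"]),("S",z["sa"],z["si"])):
  I=I.astype(int);X,Y,Z=W[...,0],W[...,1],W[...,2]
  # arm: top face
  m=(np.hypot(X-.67,Y-.2)<.09)&(abs(Z-.336)<.005)
  P=W[m];c=P[:,:2].mean(0)
  r=cv2.minAreaRect(P[:,:2].astype(np.float32)*1000);
  _,_,V=np.linalg.svd(P[:,:2]-c);d=V[0]*np.sign(V[0,0]);s=(P[:,:2]-c)@d
  print(n,"arm",c,np.median(P[:,2]),"ang",np.degrees(np.arctan2(d[1],d[0])),"ends",np.percentile(s,[0,2,98,100]),"near end",c+d*np.percentile(s,1),r)
  # base: dark pixels
  m=(np.hypot(X-.67,Y-.2)<.13)&(abs(Z-.012)<.006)&(I.sum(2)<(200))
  mm=cv2.morphologyEx(m.astype(np.uint8),cv2.MORPH_OPEN,np.ones((3,3)))>0
  r=cv2.minAreaRect(W[mm][:,:2].astype(np.float32)*1000);print("base",r,mm.sum())
  # case top
  m=(np.hypot(X-.506,Y+.32)<.075)&(abs(Z-.026)<.004)
  mm=cv2.morphologyEx(m.astype(np.uint8),cv2.MORPH_OPEN,np.ones((5,5) if n=="T" else (3,3)))
  P=W[mm>0];r=cv2.minAreaRect(P[:,:2].astype(np.float32)*1000);print("case",r,len(P),P.mean(0))
  # ring & handle
  m=(np.hypot(X-.46,Y+.245)<.05)&(Z<.021)&(Z>-.004)
  ring=m&(I.sum(2)>330)
  hand=m&(I.sum(2)<110)
  print("ring",ring.sum(),W[ring].mean(0) if ring.any() else 0,"hand",hand.sum(),W[hand].mean(0) if hand.any() else 0,np.percentile(I.sum(2)[m],[2,10,50,90,98]))
  if ring.sum()>8: print("ring rect",cv2.minEnclosingCircle(W[ring][:,:2].astype(np.float32)*1000))
```

```text
T arm [0.66532165 0.19969291] 0.33762553851263843 ang 9.602556005844432 ends [-0.05280166 -0.05071004  0.05988474  0.06305183] near end [0.61471286 0.19113075] ((671.3489990234375, 201.8001708984375), (118.1845474243164, 40.229454040527344), 3.612619161605835)
base ((679.2710571289062, 205.37124633789062), (149.46656799316406, 107.9079818725586), 15.97535514831543) 1147
case ((506.4014892578125, -318.3514404296875), (62.985416412353516, 96.71227264404297), 30.06295394897461) 455 [ 0.50746244 -0.31576684  0.02589125]
ring 59 [ 0.45082045 -0.22442245  0.00951875] hand 51 [ 0.473432   -0.26098811  0.01572364] [ 51.92 180.   290.   307.7  385.  ]
ring rect ((452.1383972167969, -225.84814453125), 21.133907318115234)
S arm [0.66775258 0.20564298] 0.336773553351186 ang 19.56398525157659 ends [-0.05533096 -0.05402519  0.0609957   0.06476015] near end [0.61648675 0.18742435] ((670.97314453125, 205.9470977783203), (116.68721008300781, 48.44285583496094), 4.4620161056518555)
base ((678.6148681640625, 206.67041015625), (144.75173950195312, 110.69691467285156), 16.42186737060547) 854
case ((507.166259765625, -318.84490966796875), (62.65831756591797, 102.75077819824219), 25.58759117126465) 167 [ 0.50695411 -0.31815845  0.02574557]
ring 181 [ 0.45846202 -0.23657462  0.00183319] hand 13 [ 0.47852204 -0.26626265  0.01527207] [ 78.08 172.4  350.   392.6  425.28]
ring rect ((460.62139892578125, -244.16004943847656), 49.380950927734375)
```

```bash
cat >> h.py <<'E'
pi=np.pi
PO=np.array([.636,.194]);PY=np.radians(16.2);TOP=.337
def post(x,y,down):  # post frame -> world; down = below arm top
    c,s=np.cos(PY),np.sin(PY);return np.array([PO[0]+c*x-s*y,PO[1]+s*x+c*y,TOP-down])
def st(msg=""):
    s=env.get_state();print(msg,"t",round(s["time_s"],2),"p",s["position"].round(4),"F",s["force"].round(1),"w",round(s["grip_width"],4),"gf",round(s["grip_force"],1),"q",s["qpos"].round(2));return s
E
python3 - <<'E'
from h import *
yaw=np.radians(120);d=np.array([np.cos(yaw),np.sin(yaw),0]);g=np.array([.4692,-.2545,0])
for n,p,o in[("pick",[*g[:2],.006],[pi,0,yaw]),("out",g+d*.105+[0,0,.006],[pi,0,yaw]),("up",g+d*.105+[0,0,.08],[pi,0,yaw]),("place",[.52,.02,.002],[pi,0,PY]),
  ("ins0",post(-150,0,0)*0+post(-.150,0,.085),[pi,0,PY]),("ins1",post(-.1,0,.085),[pi,0,PY])]+[("tilt%d"%a,post(-.07*np.cos(np.radians(a)),0,.13+.07*np.sin(np.radians(a))),[pi,-np.radians(a),PY]) for a in(20,40,60,75,90)]:
  q=env.solve_ik(list(p),o);print(n,np.round(p,3),None if q is None else np.round(q,2))
env.move_ptp([*g[:2],.10],[pi,0,yaw]);env.move_l([*g[:2],.006]);st("at")
env.close_gripper(40);st("grip")
E
```

```text
pick [ 0.469 -0.254  0.006] [-0.69  0.28  2.05  0.    0.81 -1.21]
out [ 0.417 -0.164  0.006] [-0.6   0.12  2.25  0.    0.77 -1.13]
up [ 0.417 -0.164  0.08 ] [-0.6  -0.03  2.23  0.    0.94 -1.13]
place [0.52  0.02  0.002] [-0.16  0.27  2.08 -0.    0.79  1.13]
ins0 [0.492 0.152 0.252] [ 0.1  -0.09  1.94 -0.    1.29  1.39]
ins1 [0.54  0.166 0.252] [ 0.12  0.03  1.83 -0.    1.28  1.41]
tilt20 [0.573 0.176 0.183] [ 0.1  -0.01  2.03  0.09  0.78  1.34]
tilt40 [0.585 0.179 0.162] [ 0.08 -0.07  2.21  0.41  0.33  1.02]
tilt60 [0.602 0.184 0.146] [ 0.06  0.01  2.33  2.44  0.3  -1.  ]
tilt75 [0.619 0.189 0.139] [ 0.05  0.16  2.35  2.79  0.7  -1.36]
tilt90 [0.636 0.194 0.137] [ 0.06  0.36  2.3   2.89  1.1  -1.46]
at t 3.77 p [ 0.4697 -0.2552  0.0067] F [ 0.4  0.7 -0.3] w 0.0852 gf 0.0 q [-0.69  0.28  2.05 -0.    0.81 -1.21]
grip t 4.42 p [ 0.4693 -0.2546  0.0064] F [-0.9  0.3  2.3] w 0.0143 gf 44.7 q [-0.69  0.28  2.05 -0.    0.81 -1.21]
```

Run:
```python
from h import *
yaw=np.radians(120);d=np.array([np.cos(yaw),np.sin(yaw),0]);g=np.array([.4692,-.2545,.0064])
env.move_l(list(g+d*.03),velocity=.06);st("a")
env.move_l(list(g+d*.108),velocity=.1);st("b")
p=g+d*.108; p[2]=.08; env.move_l(list(p));st("up")
b=env.read_camera("side");a=env.read_camera("top")
save("d.png",np.hstack([cv2.resize(a["image"][140:300,230:390],(400,400)),cv2.resize(b["image"][110:270,230:390],(400,400))]))
```

```text
a t 5.07 p [ 0.4537 -0.2277  0.0062] F [-1.3  1.1  1.4] w 0.0144 gf 44.6 q [-0.67  0.24  2.11  0.    0.8  -1.19]
b t 6.0 p [ 0.4158 -0.1615  0.0067] F [ 0.4  0.2 -0.5] w 0.0143 gf 44.2 q [-0.6   0.11  2.26 -0.    0.77 -1.12]
up t 6.64 p [ 0.4149 -0.1609  0.0795] F [-0.2  0.1 -2.8] w 0.0145 gf 44.2 q [-0.6  -0.04  2.24 -0.    0.94 -1.12]
```

View pics/d.png

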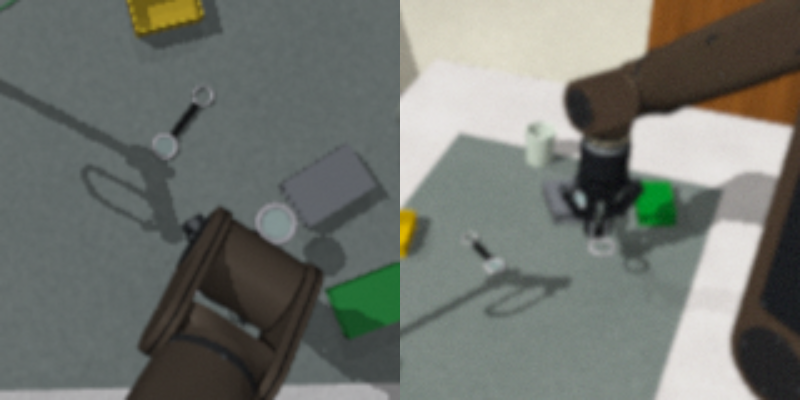

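The top view (left) shows the large magnifier out of the case, with its lens at crop (277,222) clear of the mouth. The side view shows its ring under the fingers at (602,245). Next I lay it down.

Run:
```python
from h import *
env.move_ptp([.56,.03,.08],[pi,0,PY]);st()
env.move_l([.56,.03,.012]);env.move_l([.56,.03,.0035],velocity=.02);st("dn")
env.move_l([.56,.03,.0025],velocity=.02);st("dn2")
env.ungrasp();env.wait(.2);st("rel")
env.move_l([.56,.03,.12],velocity=.25)
env.move_ptp([.45,-.25,.2],[pi,0,PY])
a=env.read_camera("top");b=env.read_camera("side")
for n,p in(("T",a),("S",b)):
  W=cloud(p)
  for k in["mag_ring","mag_lens","mag_handle"]:
    for r in env.trace(k,p):
      w=W[r["mask"]];print(n,k,round(r["confidence"],2),np.round(r["point"]),r["mask"].sum(),np.nanmedian(w,0).round(4),np.nanmin(w,0).round(3),np.nanmax(w,0).round(3))
I=a["image"].astype(int).sum(2);W=cloud(a);np.savez("c.npz",W=W,I=a["image"])
m=(abs(W[...,0]-.54)<.12)&(abs(W[...,1]-.02)<.06)&(abs(W[...,2])<.03)
print(np.percentile(I[m],[1,5,50,95,99]));h=m&(I<130);P=W[h];c=P[:,:2].mean(0);_,_,V=np.linalg.svd(P[:,:2]-c);print(h.sum(),c,np.degrees(np.arctan2(*V[0][::-1])),cv2.minAreaRect(P[:,:2].astype(np.float32)*1000))
save("e.png",cv2.resize(a["image"][130:250,190:350],(640,480)))
```

```text
t 8.71 p [0.5599 0.0298 0.0798] F [ 1.1  1.  -1.2] w 0.0148 gf 44.3 q [-0.13  0.21  1.97 -0.    0.96  1.16]
dn t 9.88 p [0.5599 0.03   0.0035] F [-0.4  0.6 -0.9] w 0.0145 gf 44.3 q [-0.13  0.34  1.98  0.    0.82  1.16]
dn2 t 10.13 p [0.5602 0.03   0.0027] F [ 1.1 -0.  -1.1] w 0.0143 gf 44.3 q [-0.13  0.34  1.98  0.    0.82  1.16]
rel t 11.02 p [0.56   0.03   0.0025] F [-0.2 -0.4  1.2] w 0.0856 gf 0.0 q [-0.13  0.34  1.98 -0.    0.82  1.16]
T mag_ring 0.65 [258. 226.] 335 [0.4831 0.0144 0.0099] [ 0.441 -0.018 -0.002] [0.569 0.041 0.018]
T mag_ring 0.51 [296. 198.] 55 [ 0.5647 -0.1184  0.0055] [ 0.551 -0.129  0.   ] [ 0.578 -0.106  0.011]
T mag_lens 0.8 [253. 217.] 444 [0.4997 0.0199 0.0091] [ 0.441 -0.019 -0.004] [0.606 0.061 0.018]
T mag_lens 0.5 [298. 196.] 166 [ 0.5722 -0.1253  0.0057] [ 0.546 -0.163 -0.008] [ 0.62  -0.099  0.013]
T mag_handle 0.75 [254. 221.] 379 [0.4869 0.0153 0.0095] [ 0.444 -0.022 -0.003] [0.602 0.061 0.018]
T mag_handle 0.66 [298. 194.] 138 [ 0.5744 -0.1259  0.0066] [ 0.548 -0.177  0.   ] [ 0.638 -0.102  0.013]
S mag_ring 0.63 [266. 216.] 58 [ 0.5759 -0.1252  0.0055] [ 0.552 -0.162  0.001] [ 0.621 -0.101  0.011]
S mag_ring 0.47 [276. 242.] 237 [0.4968 0.0195 0.0085] [ 0.443 -0.023 -0.004] [0.606 0.043 0.017]
S mag_ring 0.22 [200. 258.] 1610 [0.6863 0.2174 0.0138] [ 0.6   -0.181 -0.005] [0.906 0.277 0.362]
S mag_lens 0.58 [273. 242.] 221 [0.4907 0.0175 0.0088] [ 0.443 -0.032 -0.004] [0.573 0.042 0.017]
S mag_handle 0.47 [275. 243.] 198 [0.4915 0.0192 0.0088] [ 0.446 -0.02  -0.004] [0.569 0.042 0.017]
[ 63.   200.55 317.   389.   434.49]
96 [0.52824744 0.02187434] -162.55833214612616 ((529.1135864257812, 21.866832733154297), (74.2109146118164, 13.292020797729492), 17.046367645263672)
```

View pics/e.png

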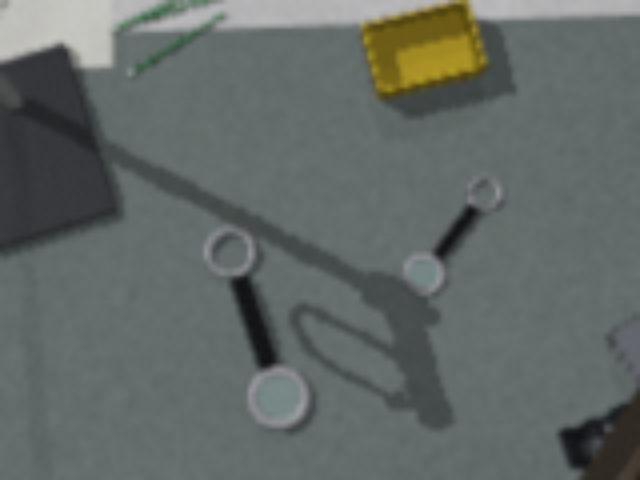

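Ring at crop (231,252), lens at (278,397). The magnifier lies flat and free, with its handle about 17° off x.

Run:
```python
from h import *
yaw=np.radians(16.9);d=np.array([np.cos(yaw),np.sin(yaw)])
z=np.load("c.npz");W=z["W"];I=z["I"].astype(int).sum(2)
m=(np.hypot(W[...,0]-.587,W[...,1]-.040)<.028)&(I>330);P=W[m][:,:2]
print("ring",m.sum(),cv2.minEnclosingCircle(P.astype(np.float32)*1000),P.mean(0))
g=np.array([.529,.0218])-.015*d
env.move_ptp([*g,.10],[pi,0,yaw]);env.move_l([*g,.003]);st("at")
env.close_gripper(70);st("grip")
env.move_l([*g,.02],velocity=.05);env.move_l([*g,.2]);st()
p=post(-.050-.097,0,.085);env.move_ptp([*(p[:2]),p[2]],[pi,0,PY]);st("pre")
env.wait(.3)
a=env.read_camera("top");b=env.read_camera("side")
np.savez("f.npz",T=cloud(a),TI=a["image"],S=cloud(b),SI=b["image"])
save("f.png",np.hstack([cv2.resize(a["image"][120:220,160:260],(400,400)),cv2.resize(b["image"][160:260,170:270],(400,400))]))
```

```text
ring 71 ((588.0000610351562, 42.49394989013672), 22.24440574645996) [0.58784525 0.04336271]
at t 15.15 p [0.5156 0.0169 0.0038] F [-1.  -0.7  0.9] w 0.0853 gf 0.0 q [-0.16  0.25  2.09 -0.    0.79  1.11]
grip t 15.8 p [0.5151 0.0174 0.0036] F [-0.9 -0.2  4.2] w 0.0134 gf 70.8 q [-0.16  0.25  2.09 -0.    0.79  1.11]
 t 17.64 p [0.5139 0.0176 0.1987] F [-0.6  0.6 -0.9] w 0.0137 gf 70.2 q [-0.16 -0.04  2.    0.    1.19  1.11]
pre t 18.28 p [0.4944 0.1531 0.2511] F [ 0.6 -0.6 -1.2] w 0.0135 gf 70.2 q [ 0.1  -0.08  1.94 -0.    1.29  1.39]
```

View pics/f.png

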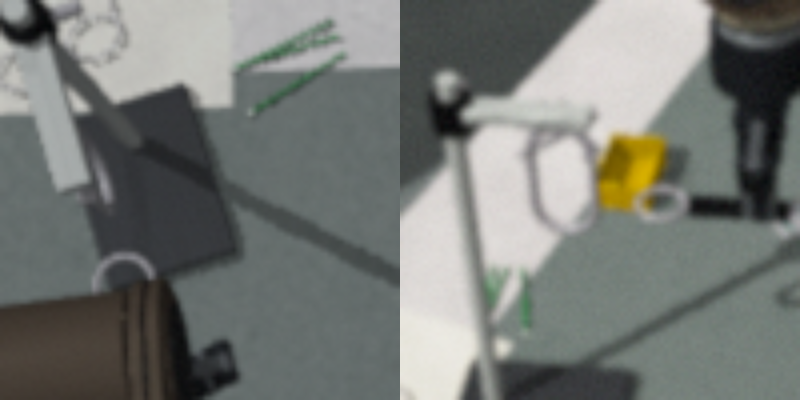

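The top view shows the ring at crop (124,282), held level ahead of the hook. The side view shows it at (662,203) against the gate side of the hook loop at (600,190). I measure both in the post frame.

Run:
```python
from h import *
z=np.load("f.npz");c,s=np.cos(PY),np.sin(PY)
tcp=np.array([.4944,.1531]);print("tcp post",np.array([[c,s],[-s,c]])@(tcp-PO))
for n in"TS":
  W=z[n];I=z[n+"I"].astype(int).sum(2)
  x=W[...,0]-PO[0];y=W[...,1]-PO[1];X=c*x+s*y;Y=-s*x+c*y;D=TOP-W[...,2]
  m=(X>-.098)&(X<-.035)&(abs(Y)<.035)&(abs(D-.082)<.015)
  print(n,"ring n",m.sum(),"x",np.percentile(X[m],[2,98]).round(4),"y",np.percentile(Y[m],[2,50,98]).round(4),"D",np.percentile(D[m],[10,50,90]).round(4))
  for lo,hi in((.02,.042),(.05,.07),(.07,.09),(.09,.11),(.11,.13)):
    k=(abs(X)<.04)&(X>-.034)&(abs(Y)<.03)&(D>lo)&(D<hi)
    if k.any(): print("hook D",lo,k.sum(),"X",np.sort(X[k]).round(3)[::max(1,k.sum()//8)],"Y",np.median(Y[k]).round(4))
  k=(X>-.04)&(X<.06)&(abs(Y)<.02)&(abs(D)<.006);print("armtop D",np.median(D[k]),"X",X[k].min(),"Y",np.percentile(Y[k],[5,50,95]).round(4), "Y near/far",np.median(Y[k&(X<.0)]),np.median(Y[k&(X>.03)]))
```

```text
tcp post [-0.14738832  0.00022913]
T ring n 45 x [-0.0729 -0.0522] y [-0.0182  0.0017  0.0203] D [0.0794 0.0811 0.0829]
hook D 0.02 22 X [-0.025 -0.024 -0.024 -0.023 -0.022 -0.021 -0.021 -0.02  -0.019 -0.018
 -0.017] Y -0.0016
hook D 0.05 8 X [-0.023 -0.022 -0.022 -0.021 -0.018  0.025  0.027  0.028] Y -0.0026
hook D 0.07 11 X [-0.022 -0.022 -0.022 -0.022 -0.021 -0.019  0.025  0.026  0.026  0.027
  0.027] Y -0.0022
hook D 0.09 27 X [-0.022 -0.015 -0.01   0.01   0.017  0.02   0.022  0.024  0.025] Y -0.0015
hook D 0.11 23 X [-0.007 -0.003 -0.001  0.     0.004  0.005  0.008  0.009  0.01   0.014
  0.016  0.022] Y -0.0005
armtop D -0.000820916688680895 X -0.02290068562101382 Y [-0.0107 -0.0008  0.0096] Y near/far -0.0008410138299338992 -0.0005444559400353422
S ring n 57 x [-0.0962 -0.0522] y [-0.0192  0.004   0.0187] D [0.0796 0.0817 0.0849]
hook D 0.02 44 X [-0.023 -0.02  -0.017 -0.016 -0.014 -0.004  0.023  0.027  0.029] Y 0.0006
hook D 0.05 28 X [-0.021 -0.021 -0.018 -0.015 -0.015  0.027  0.028  0.029  0.031  0.033] Y -0.0005
hook D 0.07 22 X [-0.02  -0.02  -0.02  -0.018 -0.017 -0.016  0.027  0.028  0.029  0.03
  0.033] Y -0.0002
hook D 0.09 30 X [-0.019 -0.019 -0.016 -0.012 -0.009  0.018  0.023  0.026  0.028  0.03 ] Y 0.0002
hook D 0.11 26 X [-0.011 -0.005 -0.002  0.002  0.005  0.008  0.012  0.017  0.021] Y 0.0009
armtop D 0.0002731037305054307 X -0.021038364394361 Y [-0.0103  0.002   0.0102] Y near/far 0.0010843720246834399 0.0022333083281202
```

Run:
```python
from h import *
def go(fx,dn,v): 
    p=post(fx-.097,0,dn+.003);env.move_l(list(p),velocity=v);return st(f"front {fx} dn {dn}")
go(-.027,.082,.08);go(-.015,.082,.04);go(-.004,.082,.04)
go(-.004,.092,.04);go(-.004,.101,.03);env.wait(.2);st()
a=env.read_camera("top");b=env.read_camera("side")
np.savez("g.npz",T=cloud(a),TI=a["image"],S=cloud(b),SI=b["image"])
save("g.png",np.hstack([cv2.resize(a["image"][120:220,160:260],(400,400)),cv2.resize(b["image"][160:260,170:270],(400,400),interpolation=cv2.INTER_CUBIC)]))
```

```text
front -0.027 dn 0.082 t 19.12 p [0.517  0.1594 0.2518] F [-0.4  0.  -1.2] w 0.0133 gf 70.2 q [ 0.11 -0.03  1.88 -0.    1.28  1.4 ]
front -0.015 dn 0.082 t 19.57 p [0.5279 0.1627 0.2517] F [-2.8 -0.5 -2. ] w 0.0134 gf 70.2 q [ 0.12  0.    1.86 -0.    1.28  1.4 ]
front -0.004 dn 0.082 t 20.0 p [0.5388 0.1659 0.2516] F [-5.  -1.3 -1.2] w 0.0134 gf 70.2 q [0.12 0.03 1.83 0.   1.28 1.41]
front -0.004 dn 0.092 t 20.4 p [0.5399 0.1658 0.2418] F [ 0.5  0.2 -1. ] w 0.0135 gf 70.1 q [0.12 0.03 1.84 0.   1.26 1.41]
front -0.004 dn 0.101 t 20.85 p [0.539  0.1658 0.2328] F [-0.  -0.3 -0.6] w 0.0136 gf 70.1 q [0.12 0.04 1.85 0.   1.25 1.41]
 t 21.05 p [0.5392 0.1658 0.2332] F [-0.3  0.7 -1.8] w 0.0134 gf 70.1 q [ 0.12  0.04  1.85 -0.    1.25  1.41]
```

View pics/g.png

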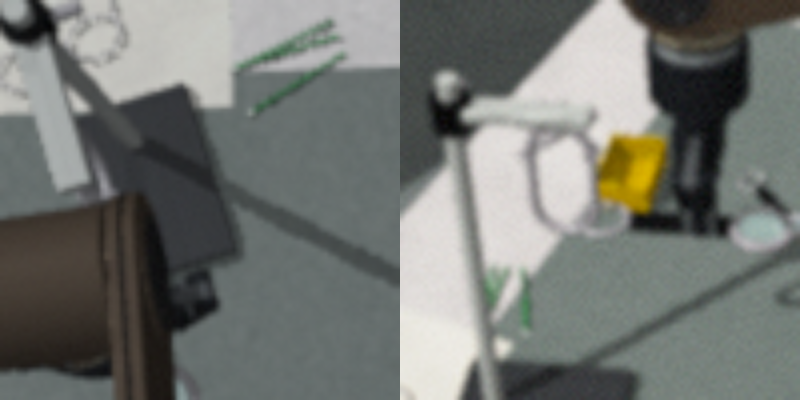

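The gate force (5 N) vanished on lowering. The side view shows the ring at crop (605,220) threaded on the closed loop, so the gate snapped shut. Next I plan a tilt so the magnifier hangs before release, checking IK for several yaw offsets.

```bash
cat >> h.py <<'E'
def tilt(th,dy,f,L=.0945,up=0.,back=0.):
    """TCP pose with the ring's front bar in the bowl; th tilt, dy extra yaw (rad), f 0..1 bar travel to the bowl bottom"""
    bar=post(-.0065+f*.0085,0,.101+f*.007-up)
    y=PY+dy;e=np.array([np.cos(y),np.sin(y),0]);k=np.array([0,0,1.])
    ax=np.cos(th)*e+np.sin(th)*k;tz=np.sin(th)*e-np.cos(th)*k
    return list(bar-L*ax+(.003-back)*tz),[pi,-th,y]
E
python3 - <<'E'
from h import *
for dy in(0,8,15,22):
  print("dy",dy)
  for a in range(0,91,10):
    t=np.radians(a);w=np.radians(dy)*np.clip(np.sin(2*t)*1.5,0,1) if 1 else 0
    q=env.solve_ik(*tilt(t,w,min(1,a/40)));print(a,round(np.degrees(w)),None if q is None else np.round(q,2))
E
```

```text
dy 0
0 0 [ 0.12  0.04  1.85 -0.    1.25  1.41]
10 0 [ 0.11 -0.03  1.96  0.04  1.04  1.38]
20 0 [ 0.09 -0.08  2.07  0.09  0.81  1.33]
30 0 [ 0.08 -0.11  2.16  0.18  0.58  1.24]
40 0 [ 0.07 -0.11  2.24  0.41  0.35  1.02]
50 0 None
60 0 [ 0.05 -0.01  2.35  2.43  0.31 -1.  ]
70 0 [ 0.05  0.1   2.36  2.73  0.57 -1.3 ]
80 0 [ 0.05  0.23  2.34  2.84  0.84 -1.41]
90 0 [ 0.06  0.38  2.29  2.89  1.1  -1.46]
dy 8
0 0 [ 0.12  0.04  1.85 -0.    1.25  1.41]
10 4 [ 0.09 -0.03  1.96  0.05  1.04  1.28]
20 8 [ 0.05 -0.08  2.06  0.17  0.83  1.11]
30 8 [ 0.02 -0.11  2.16  0.34  0.63  0.94]
40 8 [-0.   -0.1   2.24  0.67  0.44  0.61]
50 8 [-0.02 -0.07  2.3   1.32  0.35 -0.03]
60 8 [-0.03  0.    2.34  2.02  0.44 -0.72]
70 8 [-0.03  0.11  2.35  2.39  0.64 -1.09]
80 4 [ 0.01  0.24  2.33  2.69  0.87 -1.33]
90 0 [ 0.06  0.38  2.29  2.89  1.1  -1.46]
dy 15
0 0 [ 0.12  0.04  1.85 -0.    1.25  1.41]
10 8 [ 0.07 -0.03  1.96  0.07  1.04  1.2 ]
20 14 [ 0.01 -0.07  2.05  0.23  0.86  0.92]
30 15 [-0.03 -0.09  2.14  0.44  0.68  0.71]
40 15 [-0.06 -0.08  2.22  0.79  0.54  0.37]
50 15 [-0.08 -0.05  2.28  1.3   0.49 -0.13]
60 15 [-0.1   0.02  2.32  1.8   0.56 -0.63]
70 14 [-0.1   0.13  2.33  2.15  0.73 -0.97]
80 8 [-0.03  0.24  2.33  2.57  0.89 -1.27]
90 0 [ 0.06  0.38  2.29  2.89  1.1  -1.46]
dy 22
0 0 [ 0.12  0.04  1.85 -0.    1.25  1.41]
10 11 [ 0.06 -0.02  1.96  0.08  1.05  1.11]
20 21 [-0.03 -0.05  2.04  0.28  0.9   0.75]
30 22 [-0.07 -0.06  2.12  0.52  0.75  0.51]
40 22 [-0.11 -0.05  2.19  0.85  0.64  0.19]
50 22 [-0.14 -0.02  2.25  1.26  0.62 -0.21]
60 22 [-0.16  0.06  2.28  1.65  0.69 -0.59]
70 21 [-0.16  0.15  2.29  1.96  0.83 -0.89]
80 11 [-0.06  0.25  2.32  2.45  0.92 -1.21]
90 0 [ 0.06  0.38  2.29  2.89  1.1  -1.46]
```

Run:
```python
from h import *
for a in range(5,91,5):
    t=np.radians(a);w=np.radians(15)*np.clip(np.sin(2*t)*1.5,0,1)
    p,o=tilt(t,w,min(1,a/40))
    try: env.move_l(p,frame=o,velocity=.025)
    except Exception as e: print(a,repr(e));break
    s=env.get_state();F=np.linalg.norm(s["force"])
    if a%15==0 or F>6: st(a)
    if F>15: break
env.wait(.2);st()
a=env.read_camera("top");b=env.read_camera("side")
save("i.png",np.hstack([cv2.resize(a["image"][120:220,160:260],(400,400)),cv2.resize(b["image"][160:280,170:290],(400,400),interpolation=cv2.INTER_CUBIC)]))
```

```text
15 t 22.94 p [0.5527 0.1514 0.2063] F [ 0.7 -0.5 -0.8] w 0.0138 gf 70.1 q [ 0.04 -0.05  2.01  0.14  0.95  1.07]
30 t 24.59 p [0.5674 0.1523 0.1813] F [-0.2 -0.4 -2.1] w 0.0137 gf 70.2 q [-0.03 -0.09  2.14  0.44  0.68  0.71]
45 t 26.14 p [0.5829 0.161  0.1606] F [-0.8 -0.8 -1.7] w 0.0138 gf 70.2 q [-0.07 -0.07  2.25  1.03  0.5   0.14]
60 t 27.59 p [0.6    0.1714 0.1462] F [ 0.8  1.1 -1.4] w 0.0135 gf 70.2 q [-0.1   0.02  2.32  1.8   0.56 -0.63]
75 t 29.04 p [0.619  0.1848 0.1374] F [-0.7  0.1 -1. ] w 0.0138 gf 70.3 q [-0.07  0.18  2.33  2.37  0.8  -1.13]
90 t 30.49 p [0.641  0.1954 0.1348] F [ 0.3 -0.1 -1.2] w 0.0137 gf 70.3 q [ 0.06  0.38  2.29  2.89  1.1  -1.46]
 t 30.69 p [0.641  0.1951 0.1351] F [-0.2  0.2 -1.4] w 0.0133 gf 70.3 q [ 0.06  0.38  2.29  2.89  1.1  -1.46]
```

View pics/i.png

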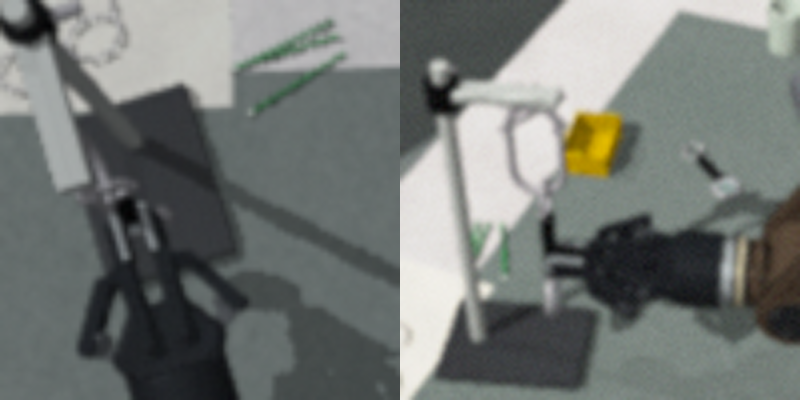

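In the side view the magnifier hangs vertically below the bowl (crop x about 548), still gripped. I seat it, release and back off.

Run:
```python
from h import *
p,o=tilt(pi/2,0,1,up=-.0025);env.move_l(p,frame=o,velocity=.02);st("seat")
env.ungrasp();env.wait(.3);st("rel")
for bk in(.12,.09,.06,.04):
    p2,_=tilt(pi/2,0,1,up=-.0025,back=bk)
    try: env.move_l(p2,frame=o,velocity=.06);print("back",bk);break
    except env.MotionError as e: print(bk,e)
st();env.wait(2)
a=env.read_camera("top");b=env.read_camera("side")
save("j.png",np.hstack([cv2.resize(a["image"][120:220,160:260],(400,400)),cv2.resize(b["image"][160:280,170:290],(400,400),interpolation=cv2.INTER_CUBIC)]))
for pp in(a,b):
  W=cloud(pp)
  for k in("magnifier","amber_bottle","parts_box","swab_cup"):
    for r in env.trace(k,pp)[:2]: print(k,round(r["confidence"],2),np.nanmedian(W[r["mask"]],0).round(3))
```

```text
seat t 31.07 p [0.6407 0.1954 0.1317] F [-0.4 -0.3 -2. ] w 0.0137 gf 70.3 q [ 0.06  0.38  2.28  2.89  1.11 -1.46]
rel t 32.06 p [0.6408 0.1954 0.132 ] F [-0.9  0.7  0.3] w 0.0857 gf 0.0 q [ 0.06  0.38  2.28  2.89  1.11 -1.46]
0.12 the arm cannot follow that straight line within its joint ranges
0.09 the arm cannot follow that straight line within its joint ranges
back 0.06
 t 33.21 p [0.5836 0.1787 0.1323] F [-0.3 -0.8  0.1] w 0.0856 gf 0.0 q [ 0.02  0.3   2.42  2.86  1.17 -1.46]
magnifier 0.67 [0.634 0.189 0.109]
magnifier 0.61 [ 0.572 -0.125  0.006]
amber_bottle 0.8 [0.479 0.413 0.102]
parts_box 0.8 [ 0.752 -0.122  0.004]
swab_cup 0.62 [ 0.599 -0.451  0.038]
magnifier 0.6 [0.635 0.196 0.13 ]
magnifier 0.51 [ 0.577 -0.128  0.006]
amber_bottle 0.72 [0.471 0.448 0.093]
parts_box 0.59 [ 0.749 -0.13   0.01 ]
swab_cup 0.67 [ 0.597 -0.428  0.049]
```

View pics/j.png

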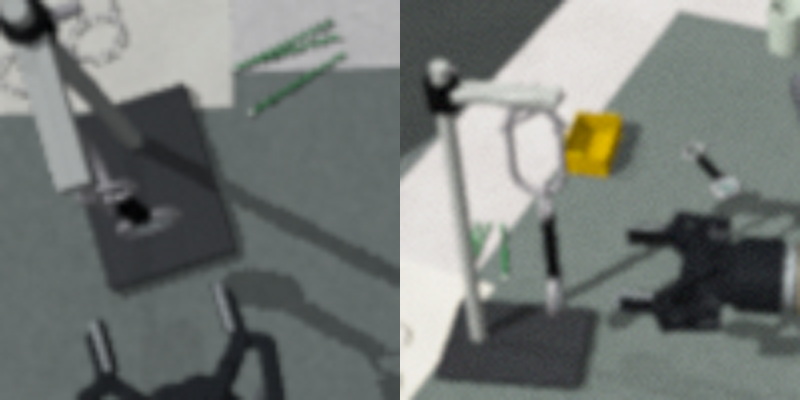

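The magnifier hangs straight down from the closed hook (side crop x about 550). The gripper is clear of it, and the bottle, box and cup are where they stood.

```bash
python3 -c "
from h import *
env.wait(.5);print(env.hand_in())"
```

```text
the job is handed in; nothing more can be done
None
```

The magnifier now hangs from the post's snap hook with the gate shut behind its ring. The gripper is clear, the bottle, box and cup have not moved, and I handed the job in at about 36 s.

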